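# Start the tea maker

## Robot

A 7-joint arm with a two-finger parallel gripper is mounted at the origin on the work surface. World frame = base frame: x ahead of the robot, y to its left, z up, the work surface at z = 0. Lengths are in m, angles in rad, forces in N, time in s.
With the tool pointing down it reaches from about 0.4 to 0.85 m from the base axis. Payload 4.5 kg.
Tool frame: the origin (TCP) lies at the very end of the fingers, on their centre line; the grasp point (between the pads) lies 19 mm behind it (tcp_to_grasp is the z of the grasp point in the tool frame, in m); z points along the fingers, y is the line along which they close (so a half turn about z gives the same grasp; the last joint's range is limited). The gripper opens to 88 mm and grips with 3 to 60 N. Pads are 18 mm wide; open, the fingers measure 123 mm over their backs; the gripper's body (75 mm by 187 mm) begins 45 mm behind the grasp point.
Start: joints at [-1.069, 0.689, -0.195, 1.565, 0.157, 0.902, -0.215], TCP at [0.282, 0.558, 0.239] pointing down, gripper open.
Joint ranges: [-3.01, 3.01], [-0.46, 2.08], [-1.47, 1.51], [0.13, 2.56], [-1, 4.14], [0.04, 2.09], [-2.66, 2.66]. Speed limits (rad/s): [2.57, 2.57, 3.14, 3.14, 3.14, 3.14, 3.14].

## Interface

Orientations are given as a unit quaternion [x, y, z, w].
In Python, from plant import * gives the robot as it stands. The module is installed in compiled form; this text tells all that it offers.
- The arm moves only by the shell command python3 -m jog 'ROWS' [OPENING] [FORCE]. ROWS is JSON, a list that holds one entry, the list of rows, each a list of 6 numbers: the shift along the tool's x, y, z in m, then the turn, a rotation vector about the tool's x, y, z in rad. In form: [[[dx, dy, dz, ax, ay, az], ...]]. A call has 1 to 12 rows; each row shifts and turns the commanded pose from where the row before left it, along the tool's axes as they then stand; what a row does not reach is not made up. A row lasts 1/8 s, in which the tool goes at most 62.5 mm and 10.7 degrees, less where a joint would pass 70% of its speed; a pose out of reach is approached as far as the arm can. A call with a gripper value outside its range is refused whole. OPENING is the finger opening in m, from 0 to 0.0881, set as the call begins (- or left out, the last holds). The fingers move at their own pace and stop on an object; FORCE is the grip in N (left out, the last holds). Time passes only in rows, so rows that do not move let the fingers close. It gives the time, the measured TCP pose, the force, the opening and the grip force at its end, in the units of the state.
- get_state(): the state, without advancing time (a new reading comes with each control period).
- snapshot(name): name is "scene" or "side" or "wrist"; returns a dict with "frame" (400x640x3 uint8, red, green, blue), "mtx" (3x3 intrinsics, pixels), "xyz" and "orientation" of the camera in the world; the wrist camera has in their place "mount" (4x4, takes a point from camera to tool coordinates, whose origin is the TCP and whose axes are the flange's). Camera axes: x right, y down, z forward; pixel columns grow to the right and rows downward; lengths in m; the calibration is good to about 2 mm. A picture is of the moment at which its call begins: read the wrist's pose just before it. There is no depth.
- finish_job(): hands the job in; it is judged then, once.
The state is a dict: "clock": time; "q": joint angles; "qd": joint speeds; "joint_torque": joint torques, N m; "tool_pos": TCP position; "eef_rot": TCP orientation; "contact_force": force on the tool from outside, world axes, zero at the start; "moment": the same for the moment, N m; "opening": opening from 0.0 (shut) to 1.0 (fully open); "finger_force": force on a finger pad.
Only numpy, scipy, OpenCV 4.12 (cv2) and the standard library are available. Lean on these libraries where they do the work, as an engineer would, in place of code of your own. Each camera call takes 0.05 s, during which the arm holds its last target. There are 200 camera calls.

## Task

Start the tea maker with your fingertips: first press down the raised half of its power rocker to switch it on, then push the round key all the way in, then push the long bar key all the way in, and move clear. Leave the small square key out, and leave the teapot, the sugar pot and the tea glass on its saucer standing where they are; nothing is to be picked up.

Things in the scene. Friction and masses are not known exactly. Their poses are not given: they have to be found in the camera images.
- tea_maker: Fixed low steel box 220 (x) x 380 (y) x 50 mm high on the counter, a 156 mm round hot plate carrying a teapot on its left half (+y) and the black field with the keys and rocker on its right half (-y). Origin: centre of its underside, on the counter; x points to the side away from the robot, y to its left, z up. It stands turned by up to 0.3 rad.
- round_base: Mount of the round key (cap 32 mm across): a fixed 48 x 48 mm grey plate, 4 mm thick, on the top of the tea maker. Origin: centre of the plate's underside, on the tea maker's top face; z up, x and y along the tea maker's. The four mounts (three keys and the rocker) stand in a 2 x 2 field, 90 mm apart along the tea maker's x and 65 mm along its y; which one stands in which place changes from start to start.
- round_top (a point): Centre of the top face of the round key (cap 32 mm across); with the key out it lies 16 mm above the tea maker's top face, 66 mm above the counter. It moves down with the key.
- round (a joint): How far the round key is pushed in, m: 0 out (12 mm proud of its plate), 0.008 fully in (4 mm proud). It slides straight down against about 3 N of friction, comes to a hard stop and stays wherever it is left (no spring). 
- bar_base: Mount of the bar key (cap 42 mm long along y, 16 mm wide along x): a fixed 48 x 48 mm grey plate, 4 mm thick, on the top of the tea maker. Origin: centre of the plate's underside, on the tea maker's top face; z up, x and y along the tea maker's. The four mounts (three keys and the rocker) stand in a 2 x 2 field, 90 mm apart along the tea maker's x and 65 mm along its y; which one stands in which place changes from start to start.
- bar_top (a point): Centre of the top face of the bar key (cap 42 mm long along y, 16 mm wide along x); with the key out it lies 16 mm above the tea maker's top face, 66 mm above the counter. It moves down with the key.
- bar (a joint): How far the bar key is pushed in, m: 0 out (12 mm proud of its plate), 0.008 fully in (4 mm proud). It slides straight down against about 3 N of friction, comes to a hard stop and stays wherever it is left (no spring). 
- square_base: Mount of the small square key (cap 22 x 22 mm): a fixed 48 x 48 mm grey plate, 4 mm thick, on the top of the tea maker. Origin: centre of the plate's underside, on the tea maker's top face; z up, x and y along the tea maker's. The four mounts (three keys and the rocker) stand in a 2 x 2 field, 90 mm apart along the tea maker's x and 65 mm along its y; which one stands in which place changes from start to start.
- square_top (a point): Centre of the top face of the small square key (cap 22 x 22 mm); with the key out it lies 16 mm above the tea maker's top face, 66 mm above the counter. It moves down with the key.
- square (a joint): How far the square key is pushed in, m: 0 out (12 mm proud of its plate), 0.008 fully in (4 mm proud). It slides straight down against about 3 N of friction, comes to a hard stop and stays wherever it is left (no spring). This key must stay out.
- rocker_base: Mount of the power rocker: a fixed grey plate 64 (x) x 36 (y) x 4 mm on the tea maker's top face, in one of the four places of the 2 x 2 field. Origin: centre of the plate's underside; x, y along the tea maker's, z up.
- rocker_press (a point): Middle of the raised face of the white power rocker, which is 56 mm long along x and 26 mm wide with a shallow V-shaped top: while off, its near half (towards -x) is level, 14 mm above the tea maker's top face, and its far half (+x) slopes up to about 23 mm at the far end. The point starts 15 mm on the +x side of the pivot, 19 mm above the tea maker's top face, 69 mm above the counter; it moves with the rocker.
- rocker (a joint): Rocker angle, rad: 0 off (far half raised), 0.32 fully on: the far half pressed down until it is level, 14 mm above the tea maker's top face. Its pivot runs along y through the mount's centre. It needs about 2.5 N at the middle of the raised face, ends on a hard stop and stays wherever it is left.
- teapot: Loose white ceramic teapot, 100 mm across, 90 mm high, with spout and handle about 160 mm long in all, on the 4 mm thick hot plate (its top reaches 144 mm above the counter). Origin: centre of its underside. Leave it.
- sugar_pot: Loose steel sugar pot with a dark lever on its lid, 76 mm across, 94 mm high, on the counter just right of the tea maker. Origin: centre of its underside. Leave it.
- saucer: Loose pale blue saucer, 104 mm across, 13 mm high, on the counter just right of the tea maker. Origin: centre of its underside. Leave it.
- glass: Loose slim-waisted tea glass, 54 mm across the rim, 88 mm high, standing on the saucer. Origin: centre of its underside. Leave it.
There are look-alikes about, which are no part of the job. There is more than one size of the sugar_pot; the job needs the middle-sized.

How it is judged:
On the way, in this order (a step that is already met when the one before it is completed fails the run):
1. the fingers have pressed the power rocker over to on (value of joint rocker above 0.26 rad and contact force between the fingers and rocker_base above 0.3 N), for 0.05 s.
2. the fingers have pushed the round key in (value of joint round above 0.006 m and contact force between the fingers and round_base above 0.3 N), for 0.05 s.
3. the fingers have pushed the bar key in (value of joint bar above 0.006 m and contact force between the fingers and bar_base above 0.3 N), for 0.05 s.
At the end, for the whole second after the job is handed in: The rocker is on (over 0.26 of 0.32 rad), the round and bar keys are in (over 6 of 8 mm), the square key is out (within 2 mm), and the teapot, sugar pot, glass and saucer stand upright and at rest within 15 mm of where they began (value of joint rocker above 0.26 rad and value of joint each of round, bar above 0.006 m and value of joint square below 0.002 m and distance of each of teapot, sugar_pot, glass, saucer from where it was at the start of the episode below 0.015 m and angle between each of teapot, sugar_pot, glass, saucer's own z axis and vertical below 0.15 rad and linear speed of each of teapot, sugar_pot, glass, saucer below 0.02 m/s); the robot touches nothing.
It fails at once if the square key is pushed in (value of joint square above 0.002 m).
It fails at once if the round key is pushed before the rocker is on (value of joint round above 0.002 m and value of joint rocker below 0.26 rad).
It fails at once if the bar key is pushed before the round key is in (value of joint bar above 0.002 m and value of joint round below 0.006 m).
It fails at once if the teapot, sugar pot, glass or saucer is shifted, lifted or tipped (distance of any of teapot, sugar_pot, glass, saucer from where it was at the start of the episode above 0.015 m or angle between any of teapot, sugar_pot, glass, saucer's own z axis and vertical above 0.3 rad).
It also fails if it takes over 43 s, if anything falls off the work surface, if the arm or the gripper's body presses on something with over 40 N, if the wrist force passes 120 N, or if a joint passes its speed limit or range.

## Working session

There is one attempt and no reset: what is moved stays moved. The work goes in short steps, Python scripts to look and compute and a shell command to move; the robot and the scene stay as the last step left them, time stands still between calls to the robot, and variables do not carry over. Pictures are saved under pics/ and viewed, at most 10 in all, crops included, and the job is handed in when it is done.

```bash
mkdir -p pics; python3 - <<'E'
from plant import *
import cv2,numpy as np
for n in ("scene","side"):
    s=snapshot(n); cv2.imwrite(f"pics/{n}0.png",s["frame"][:,:,::-1]); print(n,s["mtx"],s["xyz"],s["orientation"])
print(get_state())
E
```

```text
scene [[390.76489854   0.         321.25610026]
 [  0.         390.76489854 202.10539469]
 [  0.           0.           1.        ]] [ 1.04916853 -0.21882955  0.76427738] [ 0.77412374  0.5381769  -0.18972497 -0.27404835]
side [[443.47201455   0.         322.79275808]
 [  0.         443.47201455 200.53761719]
 [  0.           0.           1.        ]] [0.22231818 0.46194979 0.57769153] [-0.24445496  0.87462695 -0.40288634  0.11380719]
{'clock': 0.1, 'q': array([-1.06922472,  0.68990715, -0.19447594,  1.56622383,  0.15727647,
        0.90248892, -0.21506475]), 'qd': array([ 0.0007574 , -0.00196578, -0.0007391 , -0.0041529 , -0.00030326,
        0.00157679, -0.00137772]), 'joint_torque': array([-3.64870291e-03, -5.28499675e+01, -1.27143312e+00, -1.53839046e+01,
       -5.25237608e-02,  1.89774997e-03,  3.15170371e-05]), 'tool_pos': array([0.28161389, 0.55733292, 0.23798903]), 'eef_rot': array([ 2.31729568e-01,  9.72779900e-01, -8.11068984e-04, -1.28142220e-04]), 'contact_force': array([-0.4839348 , -1.21469429, -0.02502119]), 'moment': array([-0.05919234, -0.02000486,  0.02289065]), 'finger_force': 0.0, 'opening': 0.9963575763905453}
```

View pics/scene0.png

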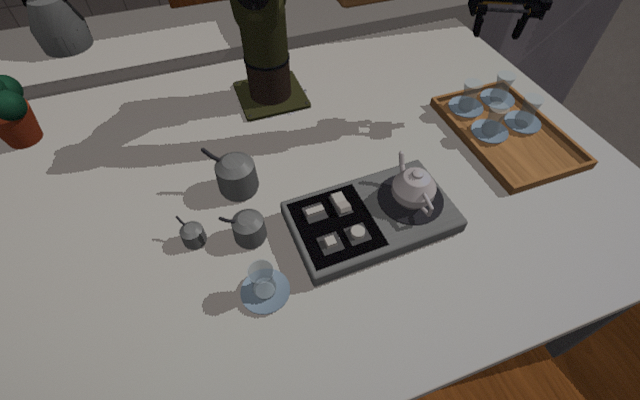

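View pics/side0.png

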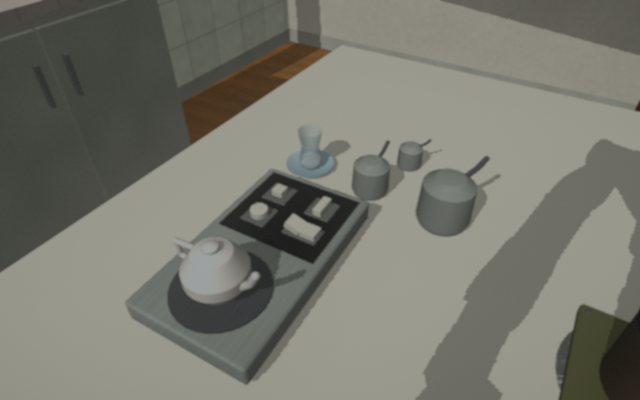

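The keys stand in a 2 x 2 field. In the scene view the bar is at (316,212), the rocker at (341,204), the square key at (330,242) and the round key at (358,233). In the side view the bar is at (321,208), the rocker at (303,228), the square key at (280,191) and the round key at (259,211). There are three sugar pots, at scene (237,175), (249,229) and (193,235). The middle-sized one is at (249,229), next to the tea maker, and I'm not touching any of them. Next I'll enlarge both views.

```bash
python3 - <<'E'
import cv2,numpy as np
a=cv2.imread("pics/scene0.png")[180:280,280:380]; b=cv2.imread("pics/side0.png")[165:265,215:365]
f=lambda i,s:cv2.resize(i,None,fx=s,fy=s,interpolation=cv2.INTER_CUBIC)
o=np.zeros((400,800,3),np.uint8); o[:,:400]=f(a,4); o[:267,400:]=f(b,400/150)[:267]
cv2.imwrite("pics/crop.png",np.clip(o*1.3,0,255).astype(np.uint8))
E
```

```text
(no output)
```

View pics/crop.png

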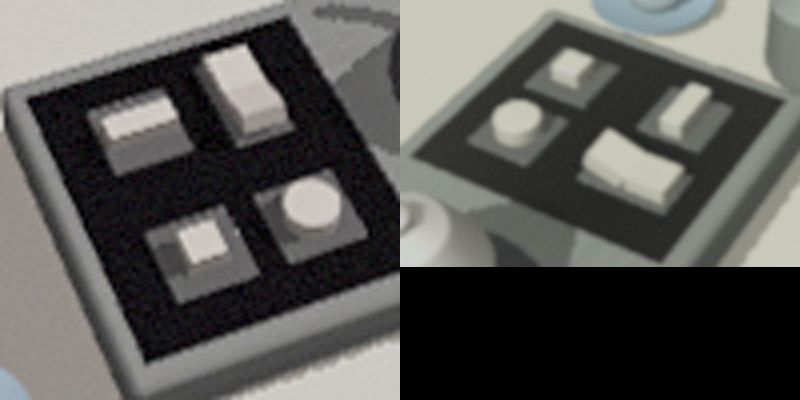

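The crop confirms the layout: rocker near left, bar near right, round far left, square far right. I'll fit the field's pose from these points.

```bash
cat > h.py <<'E'
from plant import *
import numpy as np,cv2
from scipy.spatial.transform import Rotation as R
from scipy.optimize import least_squares
P={"rocker":(-.045,.0325,.064),"bar":(-.045,-.0325,.066),"round":(.045,.0325,.066),"square":(.045,-.0325,.066)}
def world(p,n):
    x,y,z=P[n]; c,s=np.cos(p[2]),np.sin(p[2]); return np.array([p[0]+c*x-s*y,p[1]+s*x+c*y,z])
def proj(K,t,q,X): 
    v=K@(R.from_quat(q).as_matrix().T@(X-t)); return v[:2]/v[2]
E
python3 - <<'E'
from h import *
obs={"scene":{"bar":(137,118),"square":(205,242),"round":(312,202),"rocker":(243,88)},
"side":{"bar":(686,108),"square":(570,65),"round":(515,118),"rocker":(624,160)}}
C={n:snapshot(n) for n in obs}
px=lambda n,u,v:np.array((280+u/4,180+v/4)) if n=="scene" else np.array((215+(u-400)*.375,165+v*.375))
def res(p,ns): return np.concatenate([proj(C[n]["mtx"],C[n]["xyz"],C[n]["orientation"],world(p,k))-px(n,*obs[n][k]) for n in ns for k in obs[n]])
for ns in (["scene"],["side"],["scene","side"]):
    r=least_squares(res,[.6,0,0],args=(ns,)); print(ns,r.x.round(4),r.fun.round(1))
p=r.x; print({k:world(p,k).round(4) for k in P}); print(snapshot("wrist")["mount"])
E
```

```text
['scene'] [ 0.5797 -0.0085  0.0512] [ 0.3  0.3 -0.3  0.   0.2  0.1 -0.2 -0.4]
['side'] [ 5.762e-01 -5.500e-03 -3.000e-04] [-1.3 -0.7  0.4 -1.2 -0.7 -1.1  1.6  2.6]
['scene', 'side'] [ 0.5777 -0.0071  0.0221] [ 1.  -1.  -0.8 -1.1  0.1 -0.3  0.7 -1.1 -1.6 -2.  -0.4 -1.8 -0.9 -1.4
  2.   1.5]
{'rocker': array([0.532 , 0.0244, 0.064 ]), 'bar': array([ 0.5335, -0.0406,  0.066 ]), 'round': array([0.622 , 0.0264, 0.066 ]), 'square': array([ 0.6234, -0.0386,  0.066 ])}
[[-2.34618095e-04 -9.46204588e-01 -3.23568885e-01  8.52841032e-02]
 [ 9.99999937e-01 -3.07650962e-04  1.74561504e-04 -7.18555264e-05]
 [-2.64717175e-04 -3.23568824e-01  9.46204600e-01 -1.45980532e-01]
 [ 0.00000000e+00  0.00000000e+00  0.00000000e+00  1.00000000e+00]]
```

```bash
python3 -m jog '[[[-0.043,-0.031,0,0,0,0],[-0.043,-0.031,0,0,0,0],[-0.043,-0.031,0,0,0,0],[-0.043,-0.031,0,0,0,0],[-0.043,-0.031,0,0,0,0],[-0.043,-0.031,0,0,0,0],[-0.043,-0.031,0,0,0,0],[-0.043,-0.031,0,0,0,0],[-0.043,-0.031,0,0,0,0],[-0.043,-0.031,0,0,0,0],[-0.043,-0.031,0,0,0,0],[-0.043,-0.031,0,0,0,0]]]' 0
python3 -m jog '[[[0,0,0,0,0,0.175],[0,0,0,0,0,0.175],[0,0,0,0,0,0.175],[0,0,0,0,0,0.175],[0,0,0,0,0,0.175],[0,0,0,0,0,0.175],[0,0,0,0,0,0],[0,0,0,0,0,0]]]'
python3 - <<'E'
from h import *
s=get_state(); print(s["tool_pos"],s["eef_rot"],s["q"])
w=snapshot("wrist"); np.savez("w1.npz",mtx=w["mtx"],mount=w["mount"],pos=s["tool_pos"],rot=s["eef_rot"])
cv2.imwrite("pics/w1.png",w["frame"][:,:,::-1]); print(w["mtx"])
E
```

```text
clock: 1.75
tool_pos: [0.5753, -0.0084, 0.2387]
eef_rot: [0.232, 0.973, 0.0, 0.0]
contact_force: [-0.3, -0.4, -1.4]
opening: 0.002
finger_force: 0.0
clock: 2.75
tool_pos: [0.5746, -0.0067, 0.2387]
eef_rot: [0.687, 0.727, -0.0, -0.0]
contact_force: [-0.4, -0.6, -0.7]
opening: 0.007
finger_force: 0.0
[ 0.57457316 -0.00670833  0.23865507] [ 6.87002009e-01  7.26655511e-01 -1.86131196e-05 -9.28119236e-05] [-0.09329113  0.61906022  0.04176277  1.72915807 -0.03412346  0.79423194
  0.02073731]
[[292.52514881   0.         319.59825276]
 [  0.         292.52514881 200.24342907]
 [  0.           0.           1.        ]]
```

View pics/w1.png

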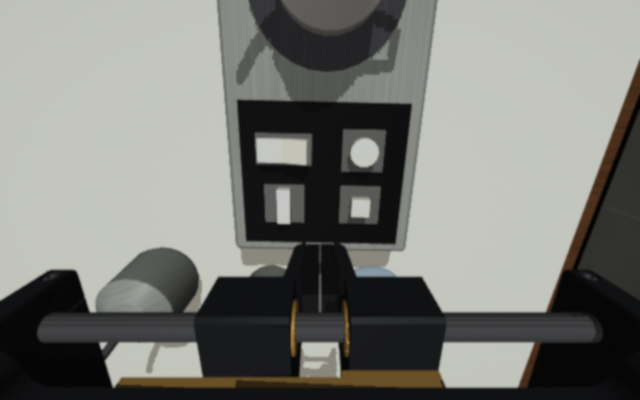

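The wrist view shows the caps at: rocker crease (281,150), round (365,153), bar (283,206), square (360,207). The fit uses these with the scene pixels.

```bash
python3 - <<'E'
from h import *
w=np.load("w1.npz"); T=R.from_quat(w["rot"]).as_matrix()
M=w["mount"]; t=w["pos"]+T@M[:3,3]; q=R.from_matrix(T@M[:3,:3]).as_quat()
o={"rocker":(281.5,150),"round":(365,153),"bar":(283,206),"square":(360,207.5)}
s=snapshot("scene"); so={"bar":(137,118),"square":(205,242),"round":(312,202),"rocker":(243,88)}
f=lambda p:np.concatenate([proj(w["mtx"],t,q,world(p,k))-o[k] for k in o])
g=lambda p:np.concatenate([f(p)]+[proj(s["mtx"],s["xyz"],s["orientation"],world(p,k))-(280+so[k][0]/4,180+so[k][1]/4) for k in so])
for h in(f,g):
    r=least_squares(h,[.58,0,0]);p=r.x;print(p.round(4),r.fun.round(1))
    for n in P: print(n,world(p,n).round(4))
    c=np.array([np.cos(p[2]),np.sin(p[2]),0]); X=world(p,"rocker")+.020*c
    print("press",X); print("tool delta",(T.T@(X-w["pos"])).round(4),"round",(T.T@(world(p,"round")-X)).round(4),"bar",(T.T@(world(p,"bar")-world(p,"round"))).round(4))
print("tool y",T[:,1])
E
```

```text
[ 0.577  -0.0066  0.029 ] [ 0.6 -0.2 -0.5 -0.7 -0.3  0.3  0.2  0.7]
rocker [0.5311 0.0245 0.064 ]
bar [ 0.533  -0.0404  0.066 ]
round [0.621  0.0271 0.066 ]
square [ 0.6229 -0.0378  0.066 ]
press [0.55106365 0.02511541 0.064     ]
tool delta [ 0.0331 -0.0217  0.1747] round [-0.0019  0.07   -0.002 ] bar [-0.0625 -0.0917  0.    ]
[ 0.5774 -0.007   0.033 ] [ 0.8  0.3 -0.3 -0.6  0.1  0.7  0.6  0.8  0.8 -0.9 -0.5 -1.1  0.2 -0.6
  0.5 -1.3]
rocker [0.5313 0.024  0.064 ]
bar [ 0.5335 -0.0409  0.066 ]
round [0.6213 0.027  0.066 ]
square [ 0.6234 -0.0379  0.066 ]
press [0.55131574 0.02470458 0.064     ]
tool delta [ 0.0326 -0.0214  0.1747] round [-0.0016  0.07   -0.002 ] bar [-0.0629 -0.0915  0.    ]
tool y [ 9.98427587e-01  5.60564795e-02 -1.54574608e-04]
```

```bash
python3 -m jog '[[[0.033,-0.0215,0,0,0,0],[0,0,0.05,0,0,0],[0,0,0.05,0,0,0],[0,0,0.045,0,0,0],[0,0,0,0,0,0],[0,0,0,0,0,0],[0,0,0,0,0,0],[0,0,0.005,0,0,0],[0,0,0.005,0,0,0],[0,0,0.005,0,0,0],[0,0,0,0,0,0],[0,0,0,0,0,0]]]' 0 10
python3 -m jog '[[[0,0,0.003,0,0,0],[0,0,0.003,0,0,0],[0,0,0.003,0,0,0],[0,0,0.003,0,0,0],[0,0,0,0,0,0],[0,0,0,0,0,0]]]'
```

```text
clock: 4.35
tool_pos: [0.5514, 0.025, 0.0786]
eef_rot: [0.688, 0.726, -0.0, -0.0]
contact_force: [0.4, 0.3, 0.1]
opening: 0.006
finger_force: 0.0
clock: 5.1
tool_pos: [0.5505, 0.0249, 0.0664]
eef_rot: [0.688, 0.726, -0.001, -0.001]
contact_force: [-0.1, 0.6, -0.5]
opening: 0.008
finger_force: 0.0
```

```bash
python3 -m jog '[[[0,0,0.002,0,0,0],[0,0,0,0,0,0],[0,0,0,0,0,0]]]';python3 -m jog '[[[0,0,0.002,0,0,0],[0,0,0,0,0,0],[0,0,0,0,0,0]]]';python3 -m jog '[[[0,0,0.002,0,0,0],[0,0,0,0,0,0],[0,0,0,0,0,0]]]'
python3 - <<'E'
from plant import *
import cv2
for n in("scene","side"):
    f=snapshot(n)["frame"]; f=f[170:280,270:420] if n=="scene" else f[160:270,210:360]
    cv2.imwrite(f"pics/{n}1.png",cv2.resize(f[:,:,::-1],None,fx=4,fy=4,interpolation=cv2.INTER_CUBIC))
E
```

```text
clock: 5.48
tool_pos: [0.5512, 0.025, 0.0646]
eef_rot: [0.688, 0.726, -0.0, -0.0]
contact_force: [0.2, -0.6, -0.0]
opening: 0.007
finger_force: 0.0
clock: 5.85
tool_pos: [0.5514, 0.025, 0.064]
eef_rot: [0.688, 0.726, 0.0, 0.0]
contact_force: [-3.0, 1.1, 12.4]
opening: 0.009
finger_force: 6.4
clock: 6.22
tool_pos: [0.5515, 0.025, 0.0638]
eef_rot: [0.688, 0.726, 0.001, 0.0]
contact_force: [-5.1, 0.1, 28.4]
opening: 0.007
finger_force: 14.5
```

View pics/side1.png

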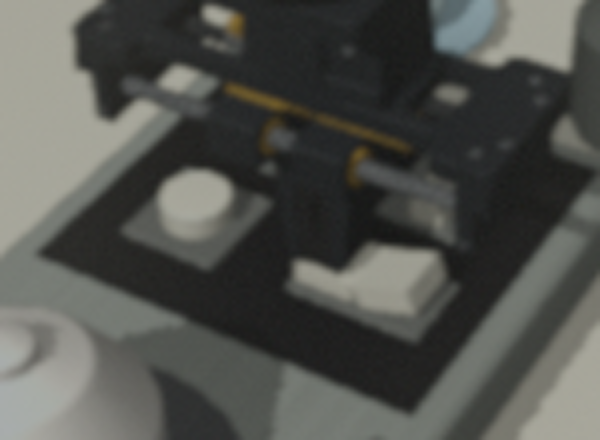

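The rocker is on: its near half is raised and the finger is at the hard stop at z = 0.064 with 28 N. The round key is next.

```bash
python3 -m jog '[[[0,0,-0.03,0,0,0],[0,0,0,0,0,0],[-0.002,0.035,0,0,0,0],[0,0.035,0,0,0,0],[0,0,0,0,0,0],[0,0,0,0,0,0],[0,0,0.01,0,0,0],[0,0,0.01,0,0,0],[0,0,0.003,0,0,0],[0,0,0.003,0,0,0],[0,0,0.003,0,0,0],[0,0,0,0,0,0]]]'
python3 -m jog '[[[0,0,0.002,0,0,0],[0,0,0,0,0,0],[0,0,0.002,0,0,0],[0,0,0,0,0,0],[0,0,0,0,0,0]]]'
```

```text
clock: 7.82
tool_pos: [0.6219, 0.0267, 0.0617]
eef_rot: [0.688, 0.726, 0.0, 0.0]
contact_force: [-0.1, -0.3, 0.2]
opening: 0.007
finger_force: 0.0
clock: 8.45
tool_pos: [0.6223, 0.0267, 0.0585]
eef_rot: [0.688, 0.726, 0.001, 0.001]
contact_force: [-0.4, -1.2, 6.0]
opening: 0.006
finger_force: 3.1
```

```bash
python3 -m jog '[[[0,0,0.002,0,0,0],[0,0,0,0,0,0],[0,0,0.001,0,0,0],[0,0,0,0,0,0],[0,0,0,0,0,0]]]'
```

```text
clock: 9.07
tool_pos: [0.6223, 0.0267, 0.0583]
eef_rot: [0.688, 0.726, 0.001, 0.001]
contact_force: [-6.8, 0.5, 27.3]
opening: 0.007
finger_force: 13.3
```

The round key is in. Now the bar key.

```bash
python3 -m jog '[[[0,0,-0.035,0,0,0],[0,0,0,0,0,0],[-0.031,-0.046,0,0,0,0],[-0.031,-0.0465,0,0,0,0],[0,0,0,0,0,0],[0,0,0,0,0,0],[0,0,0.01,0,0,0],[0,0,0.01,0,0,0],[0,0,0.003,0,0,0],[0,0,0.003,0,0,0],[0,0,0.003,0,0,0],[0,0,0,0,0,0]]]'
python3 -m jog '[[[0,0,0.003,0,0,0],[0,0,0,0,0,0],[0,0,0.002,0,0,0],[0,0,0.001,0,0,0],[0,0,0,0,0,0],[0,0,0,0,0,0]]]'
```

```text
clock: 10.58
tool_pos: [0.5325, -0.0403, 0.0606]
eef_rot: [0.688, 0.726, -0.0, 0.0]
contact_force: [0.3, -0.2, -0.5]
opening: 0.006
finger_force: 0.0
clock: 11.32
tool_pos: [0.5326, -0.0405, 0.0582]
eef_rot: [0.688, 0.725, 0.001, 0.001]
contact_force: [-6.5, 1.3, 35.6]
opening: 0.007
finger_force: 17.5
```

The bar key is in as well. I'll back off and check.

```bash
python3 -m jog '[[[0,0,-0.03,0,0,0],[0,0,-0.05,0,0,0],[0,0,-0.05,0,0,0],[0,0,-0.05,0,0,0],[0,-0.04,0,0,0,0],[0,-0.04,0,0,0,0],[0,0,0,0,0,0],[0,0,0,0,0,0],[0,0,0,0,0,0]]]'
python3 - <<'E'
from plant import *
import cv2,numpy as np
a=snapshot("scene")["frame"][160:310,180:480]; b=snapshot("side")["frame"][120:270,200:500]
cv2.imwrite("pics/end.png",cv2.resize(np.vstack([a,b])[:,:,::-1],None,fx=2,fy=2,interpolation=cv2.INTER_CUBIC))
E
```

```text
clock: 12.45
tool_pos: [0.4538, -0.0444, 0.2346]
eef_rot: [0.688, 0.726, 0.0, 0.0]
contact_force: [-0.0, -0.3, 0.3]
opening: 0.005
finger_force: 0.0
```

View pics/end.png

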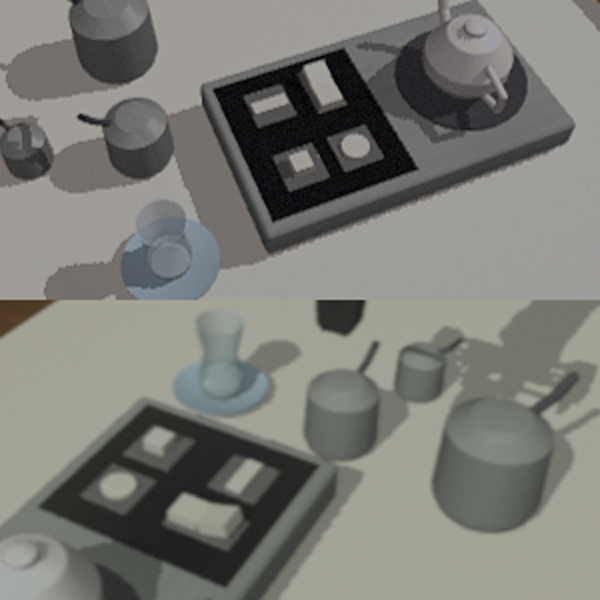

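The final view shows the round key (crop 355,145) and the bar (crop 270,103) pushed in, the rocker on, and the square key (300,160) still out. The loose items haven't moved.

```bash
python3 -c "
from plant import *
print(finish_job())"
```

```text
the job is handed in; nothing more can be done
None
```

The rocker was switched on, then the round key and the bar key were pushed fully in, in that order; the square key is still out, the pots, glass and saucer stand where they were, and the job is handed in (no verdict came back).

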